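# Hold a try square in the corner of a shelf upright

### The arm

A 6-joint arm with a two-finger parallel gripper is mounted at the origin on the work surface. World frame = base frame: x ahead of the robot, y to its left, z up, the work surface at z = 0. Lengths are in m, angles in rad, forces in N, time in s.
With the tool pointing down it reaches from about 0.3 to 0.775 m from the base axis. Payload 14.6 kg.
Tool frame: the origin (TCP) lies midway between the tips of the shut fingers; the grasp point (between the pads) lies 19 mm behind it (ctrl.pinch_z is the distance from the TCP to the grasp point, in m); z points along the fingers, y is the line along which they close (so a half turn about z gives the same grasp; the last joint's range is limited). The gripper opens to 94 mm and grips with 3 to 60 N. Pads are 16 mm wide; open, the fingers measure 119 mm over their backs; the gripper's body (75 mm by 177 mm) begins 78 mm behind the grasp point.
Start: joints at [-1.408, 0.3, 1.521, -0, 1.321, -0.067], TCP at [0.125, -0.536, 0.205] pointing down, gripper open.
Joint ranges: [-3.03, 3.03], [-0.79, 2.21], [0.23, 2.52], [-1.04, 4.18], [0, 3.07], [-2.55, 2.55]. Speed limits (rad/s): [2.22, 2.22, 2.57, 3.14, 3.14, 3.14].

### API

Orientations are given as [roll, pitch, yaw] about the fixed x, y, z axes, in that order (R = Rz(yaw) Ry(pitch) Rx(roll)).
In Python, from station import ctrl gives the robot as it stands.
- The arm moves only by the tool jog_arm, never from a script. Its argument "motion" is a list of rows, each a list of 7 numbers: the shift along the tool's x, y, z in m, then the turn, a rotation vector about the tool's x, y, z in rad, then the opening, from -1 (shut) to 1 (fully open). In form: [[tx, ty, tz, rx, ry, rz, gripper], ...]. A call has 1 to 5 rows; each row shifts and turns the commanded pose from where the row before left it, along the tool's axes as they then stand; what a row does not reach is not made up. A row lasts 1/10 s, in which the tool goes at most 50 mm and 8.59 degrees, less where a joint would pass 70% of its speed; a pose out of reach is approached as far as the arm can. A call is refused whole if a number of a shift passes 0.05 or a number of a turn 0.15, either way. A call with a gripper value outside its range is refused whole. The fingers move at their own pace and stop on an object; "squeeze" is the grip in N (left out, the last holds). Time passes only in rows, so rows that do not move let the fingers close. It gives the time, the measured TCP pose, the force, the opening and the grip force at its end, in the units of the state.
- ctrl.get_obs(): the state, without advancing time (a new reading comes with each control period).
- ctrl.camera(name): name is "scene" or "top"; returns the picture (400x640x3 uint8, red, green, blue); there is no depth.
- ctrl.camera_model(name): a dict with "intrinsics" (3x3 intrinsics, pixels), "rvec" (rotation vector, rad) and "tvec" (3), from world to camera coordinates, as OpenCV has them. Camera axes: x right, y down, z forward; pixel columns grow to the right and rows downward; lengths in m; the calibration is good to about 2 mm. A picture is of the moment at which its call begins. camera_model takes no time and is no camera call.
- ctrl.hand_in(): hands the job in; it is judged then, once.
The state is a dict: "time_s": time; "qpos": joint angles; "joint_vel": joint speeds; "tau": joint torques, N m; "ee_pos": TCP position; "eef_rot": TCP orientation; "force": force on the tool from outside, world axes, zero at the start; "moment": the same for the moment, N m; "grip_width": finger opening in m; "grip_force": force on a finger pad.
Only numpy, scipy, OpenCV 4.12 (cv2) and the standard library are available. Lean on these libraries where they do the work, as an engineer would, in place of code of your own. Each camera call takes 0.05 s, during which the arm holds its last target. There are 200 camera calls.

### The job

The upright of this bench-top shelf frame is only finger-tight on its foot rail and leans a little over the long front part of the rail. Pick up the try square, stand its stock flat on the rail, in line with it and about mid-width, and gently slide it into the corner until the blade's outer edge bears on the upright along its whole length and has brought the upright square to the rail. Finish still gripping the square, keeping it lightly pressed against both rail and upright so that the bolts could be tightened; never shove it hard, and leave the other things on the bench alone.

Things in the scene. Friction and masses are not known exactly. Their poses are not given: they have to be found in the camera images.
- foot: Foot rail of the shelf frame, fixed: a flat aluminium bar 90 mm wide (its x), 340 mm long (its y), 15 mm high (z, up). Origin on its underside at mid-width, straight below the inside corner. It runs 190 mm to its front end (-y): the clear part where the square goes; and 150 mm to its rear end (+y), where a steel cleat with bolts sits behind the upright.
- corner (a point): The inside corner: where the rail's top (15 mm above the bench) meets the foot of the upright's front face, at mid-width. Axes as foot: +y points from the clear part of the rail towards the upright, z up.
- upright (a joint): Lean of the upright, rad: 0 is square to the rail, its foot then bedding flat on it so that it goes no further; positive leans over the clear front part, up to 0.06; starts at 0.018 to 0.042. Aluminium profile 80 mm wide, 45 thick, 270 high above the rail, at y 0 to 45 mm of foot; turns about the corner line with 0.22 N m of friction (some 1.5 N at the blade tip), stays where left.
- square: Loose try square, 0.3 to 0.4 kg, standing on its stock: aluminium bar 140 mm long (y), 20 wide (x), 24 high. A steel blade 28 mm wide (y), 4 thick (x) rises from its +y end to 180 mm above the underside. Origin at the heel: underside, mid-width, below the outer edge. +y points out of that edge, which goes against the upright (starts within 0.8 rad of the foot's +y); z up.
- grip (a point): A good place to grip the square across its 20 mm width: top of the stock, mid-width, 24 mm above the underside, 90 mm from the heel towards the free end. The gripper is then clear of blade and upright. Axes as square.
- bottle: Bystander: closed reagent bottle, radius 34 mm, 150 mm high; origin under its centre.
- tipbox: Bystander: closed pipette tip box 129 x 89 mm, 77 mm high; origin under its centre.
- driver: Bystander: screwdriver 200 mm long lying on the bench along its x.
- wrench: Bystander: steel spanner 160 mm long lying on the bench along its x.

How it is judged:
By the outcome, as a careful person would: the job done as asked, in the order asked, and still so for the second after the job is handed in, while the arm keeps its last pose, push and grip.
It also fails if it takes over 53 s, if anything falls off the work surface, if the arm or the gripper's body presses on something with over 40 N, if the wrist force passes 120 N, or if a joint passes its speed limit or range.

## Working session

There is one attempt and no reset: what is moved stays moved. The work goes in short steps, Python scripts to look and compute and a tool call to move; the robot and the scene stay as the last step left them, time stands still between calls to the robot, and variables do not carry over. Pictures are saved under pics/ and viewed, at most 10 in all, crops included, and the job is handed in when it is done.

Besides the shell and the picture viewer there is one more tool, called in YAML: its name, and indented under it one key for each argument. jog_arm: Moves the arm, as the interface text tells. Its arguments: {"type":"object","properties":{"motion":{"type":"array"},"squeeze":{"type":"number"}},"required":["motion"]}

```bash
mkdir -p pics
python3 - <<'E'
from station import ctrl
import cv2
for n in("scene","top"):
    cv2.imwrite(f"pics/{n}0.png",ctrl.camera(n)[:,:,::-1]); m=ctrl.camera_model(n); print(n,m)
o=ctrl.get_obs(); print(o,ctrl.pinch_z)
E
```

```text
scene {'intrinsics': array([[366.8536632 ,   0.        , 320.96240597],
       [  0.        , 366.8536632 , 205.11673844],
       [  0.        ,   0.        ,   1.        ]]), 'rvec': array([ 1.65644106,  2.14591309, -0.64972447]), 'tvec': array([ 0.04323939, -0.47858356,  1.43213622])}
top {'intrinsics': array([[517.40538561,   0.        , 330.80002481],
       [  0.        , 517.40538561, 202.7360531 ],
       [  0.        ,   0.        ,   1.        ]]), 'rvec': array([ 2.22615366, -2.16604712,  0.1080998 ]), 'tvec': array([0.08483704, 0.59418538, 1.29378399])}
{'time_s': 0.1, 'qpos': array([-1.40759030e+00,  3.00422235e-01,  1.52151614e+00, -1.29984480e-05,
        1.32067771e+00, -6.66295763e-02]), 'joint_vel': array([ 0.00055264, -0.00139732, -0.0012224 , -0.00133987,  0.00025874,
       -0.00100293]), 'tau': array([ 1.38827159e-03, -5.32641864e+01, -3.53285336e+01,  7.09580909e-02,
        2.34950980e-02, -5.44933255e-05]), 'ee_pos': array([ 0.12524024, -0.53531554,  0.2049406 ]), 'eef_rot': array([-3.14057065e+00, -5.55776744e-05,  2.29838802e-01]), 'force': array([-0.3904835 ,  0.09074571,  0.04779289]), 'moment': array([-0.01987964,  0.01636816,  0.01239117]), 'grip_force': 0.0, 'grip_width': 0.09395804560593977} 0.0188
```

View pics/scene0.png

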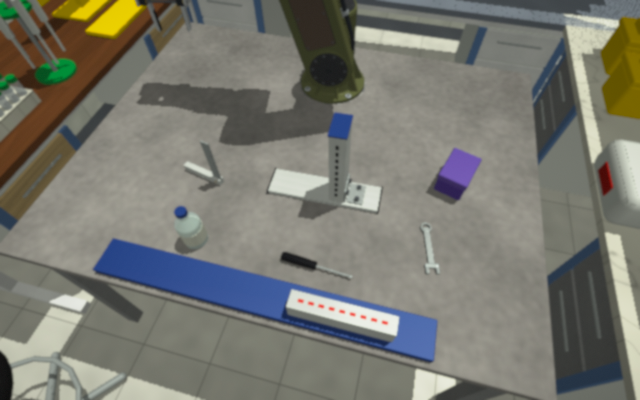

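View pics/top0.png

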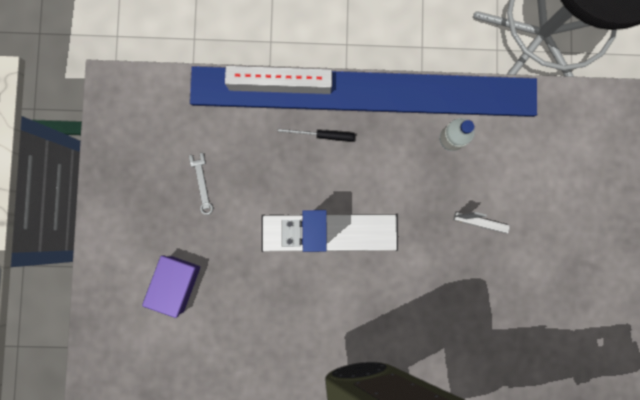

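The top view shows the rail at about (262–397, 214–251), with the upright's blue cap at (315, 231). The square's stock runs from the heel at (457, 215) to its free end at (509, 230). The bottle is at (458, 135). I'll measure the rail and the square next.

```bash
cat > h.py <<'E'
import numpy as np, cv2
from station import ctrl
def ray(n,uv):
    m=ctrl.camera_model(n); R=cv2.Rodrigues(m["rvec"])[0]; t=m["tvec"]
    p=cv2.undistortPoints(np.array(uv,float).reshape(-1,1,2),m["intrinsics"],None).reshape(-1,2)
    return -R.T@t, np.c_[p,np.ones(len(p))]@R
def onz(n,uv,z):
    c,d=ray(n,uv); return c+d*((z-c[2])/d[:,2])[:,None]
def proj(n,P):
    m=ctrl.camera_model(n); return cv2.projectPoints(np.array(P,float).reshape(-1,3),m["rvec"],m["tvec"],m["intrinsics"],None)[0].reshape(-1,2)
E
python3 - <<'E'
from h import *
im=cv2.imread("pics/top0.png"); g=im.min(2)
def box(x0,y0,x1,y1,th):
    m=np.zeros_like(g); m[y0:y1,x0:x1]=(g[y0:y1,x0:x1]>th)*255
    c=max(cv2.findContours(m,0,2)[0],key=cv2.contourArea); return c
c=box(328,195,420,270,170); r=cv2.minAreaRect(c); print("rail front px",r); B=cv2.boxPoints(r); print(onz("top",B,.015))
c=box(440,190,530,250,170); r=cv2.minAreaRect(c); print("sq",r); P=onz("top",cv2.boxPoints(r),.024); print(P, P.mean(0))
s=cv2.imread("pics/scene0.png")
a=cv2.resize(im[190:260,250:530],None,fx=2.8,fy=2.8,interpolation=2);b=cv2.resize(s[100:225,170:400],None,fx=2.8,fy=2.8,interpolation=2)
o=np.zeros((a.shape[0]+b.shape[0],max(a.shape[1],b.shape[1]),3),np.uint8);o[:a.shape[0],:a.shape[1]]=a;o[a.shape[0]:,:b.shape[1]]=b
cv2.imwrite("pics/c1.png",o);print(o.shape)
E
```

```text
rail front px ((361.5, 232.5), (35.0, 67.0), 90.0)
[[ 0.56054661  0.10723278  0.015     ]
 [ 0.56528844 -0.06390028  0.015     ]
 [ 0.47624044 -0.06544709  0.015     ]
 [ 0.47182453  0.10485421  0.015     ]]
sq ((482.3824157714844, 222.47061157226562), (53.35783767700195, 7.033533096313477), 14.03624439239502)
[[ 0.5578675  -0.21750636  0.024     ]
 [ 0.5753692  -0.221725    0.024     ]
 [ 0.54603975 -0.35477113  0.024     ]
 [ 0.52855442 -0.35040899  0.024     ]] [ 0.55195772 -0.28610287  0.024     ]
(546, 784, 3)
```

View pics/c1.png

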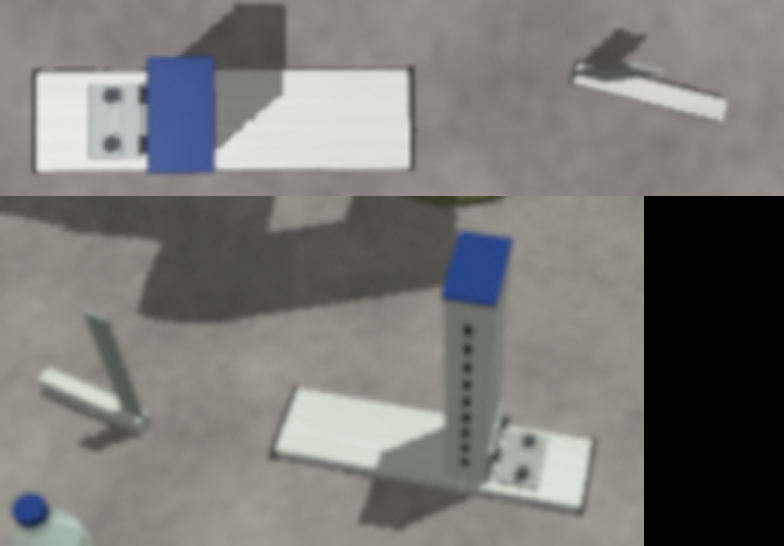

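The crop shows the rail clearly, with its ends at about x=262 and 397 in the top image. The upright leans toward the rail's clear end, which is at -y. The blade stands at the left (heel) end of the square. I'll refine the rail edges to sub-pixel.

Run:
```python
from h import *
g=cv2.GaussianBlur(cv2.imread("pics/top0.png",0),(3,3),0).astype(float)
def cross(line,lo,hi,th=160):   # subpixel crossing between lo..hi
    v=line[lo:hi]-th; k=np.where(v[:-1]*v[1:]<0)[0]
    return [lo+i+v[i]/(v[i]-v[i+1]) for i in k]
def fit(pts,z):
    P=onz("top",pts,z)[:,:2].astype(np.float32); vx,vy,x,y=cv2.fitLine(P,cv2.DIST_HUBER,0,.001,.001).ravel(); return (vx,vy,x,y)
top=[(u,cross(g[:,u],206,222)[0]) for u in list(range(266,284))+list(range(358,394))if cross(g[:,u],206,222)]
bot=[(u,cross(g[:,u],243,260)[-1]) for u in list(range(266,298))+list(range(332,394))if cross(g[:,u],243,260)]
fr=[(cross(g[v],390,405)[-1],v) for v in range(220,246) if cross(g[v],390,405)]
re=[(cross(g[v],255,268)[0],v) for v in range(220,246) if cross(g[v],255,268)]
for n,p in(("top",top),("bot",bot),("front",fr),("rear",re)): print(n,len(p),np.round(fit(p,.015),4))
# blue cap
im=cv2.imread("pics/top0.png");h=cv2.cvtColor(im,cv2.COLOR_BGR2HSV);m=cv2.inRange(h,(105,120,60),(125,255,255));m[:190]=0;m[270:]=0;m[:,:290]=0;m[:,340:]=0
r=cv2.minAreaRect(cv2.findNonZero(m));print(r);print(onz("top",cv2.boxPoints(r),.285))
```

```text
top 53 [ 0.0363 -0.9993  0.5627  0.0675]
bot 94 [ 0.0352 -0.9994  0.4707  0.0795]
front 26 [ 0.999   0.0443  0.5177 -0.0663]
rear 26 [0.9994 0.0336 0.5116 0.2719]
((313.5, 230.0), (40.0, 23.0), 90.0)
[[0.55582729 0.165377   0.285     ]
 [0.55712752 0.11888052 0.285     ]
 [0.47649372 0.11668482 0.285     ]
 [0.47529474 0.1629243  0.285     ]]
```

jog_arm:
  motion:
    - [0.046,-0.013,0,0,0,0,1]
    - [0.046,-0.013,0,0,0,0,1]
    - [0.046,-0.013,0,0,0,0,1]
    - [0.046,-0.013,0,0,0,0,1]
    - [0.046,-0.013,0,0,0,0,1]

```text
time_s: 0.6
ee_pos: [0.3358, -0.4185, 0.2053]
eef_rot: [-3.141, 0.0, 0.23]
force: [-0.7, 0.1, 0.4]
grip_width: 0.094
grip_force: 0.0
```

jog_arm:
  motion:
    - [0.046,-0.013,0,0,0,0,1]
    - [0.046,-0.013,0,0,0,0,1]
    - [0.046,-0.013,0,0,0,0,1]
    - [0.046,-0.013,0,0,0,0,1]
    - [0.046,-0.013,0,0,0,0,1]

```text
time_s: 1.1
ee_pos: [0.545, -0.3028, 0.2052]
eef_rot: [-3.141, 0.0, 0.23]
force: [-0.2, -1.3, 0.7]
grip_width: 0.0938
grip_force: 0.0
```

jog_arm:
  motion:
    - [0,0,0,0,0,-0.14,1]
    - [0,0,0,0,0,-0.14,1]
    - [0,0,0,0,0,-0.14,1]
    - [0,0,0,0,0,-0.14,1]
    - [0,0,0,0,0,-0.14,1]

```text
time_s: 1.6
ee_pos: [0.5435, -0.304, 0.205]
eef_rot: [-3.141, 0.0, 0.936]
force: [0.0, -0.9, 0.4]
grip_width: 0.094
grip_force: 0.0
```

jog_arm:
  motion:
    - [0,0,0,0,0,-0.14,1]
    - [0,0,0,0,0,-0.14,1]
    - [0,0,0,0,0,-0.14,1]
    - [0,0,0,0,0,0,1]
    - [0,0,0,0,0,0,1]

```text
time_s: 2.1
ee_pos: [0.5435, -0.3041, 0.2052]
eef_rot: [-3.141, -0.0, 1.346]
force: [-0.5, -0.1, -0.1]
grip_width: 0.0939
grip_force: 0.0
```

jog_arm:
  motion:
    - [0.001,0.0044,0.04,0,0,-0.008,1]
    - [0,0,0.045,0,0,0,1]
    - [0,0,0.045,0,0,0,1]
    - [0,0,0.03,0,0,0,1]
    - [0,0,0.02,0,0,0,1]

```text
time_s: 2.6
ee_pos: [0.5471, -0.3035, 0.0226]
eef_rot: [-3.139, -0.001, 1.354]
force: [0.9, 0.1, 0.6]
grip_width: 0.094
grip_force: 0.0
```

jog_arm:
  motion:
    - [0,0,0.01,0,0,0,1]
    - [0,0,0.008,0,0,0,1]
    - [0,0,0,0,0,0,1]

```text
time_s: 2.9
ee_pos: [0.548, -0.3041, 0.0072]
eef_rot: [-3.141, -0.0, 1.357]
force: [-0.1, 0.1, 0.7]
grip_width: 0.0936
grip_force: 0.0
```

Run:
```python
from h import *
a=ctrl.camera("top");b=ctrl.camera("scene")
a=cv2.resize(a[170:260,420:540],None,fx=3.3,fy=3.3,interpolation=2);b=cv2.resize(b[70:200,130:290],None,fx=2.4,fy=2.4,interpolation=2)
o=np.zeros((320,800,3),np.uint8);o[:a.shape[0],:a.shape[1]]=a;o[:b.shape[0],400:400+b.shape[1]]=b[:320]
cv2.imwrite("pics/c2.png",o[:,:,::-1])
```

```text
(no output)
```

View pics/c2.png

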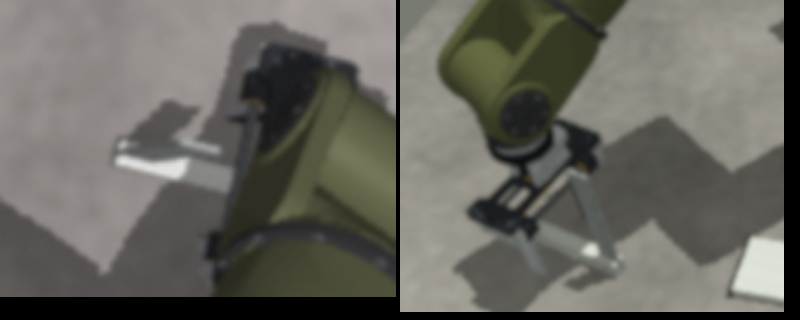

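The fingers straddle the stock, and the blade is clear of the gripper body. I'll go 3 mm lower and close.

jog_arm:
  motion:
    - [0,0,0.003,0,0,0,1]
    - [0,0,0,0,0,0,0]
    - [0,0,0,0,0,0,-0.5]
    - [0,0,0,0,0,0,-1]
    - [0,0,0,0,0,0,-1]
  squeeze: 25

```text
time_s: 3.5
ee_pos: [0.5481, -0.3042, 0.0046]
eef_rot: [3.141, 0.0, 1.358]
force: [-0.4, 0.1, -0.0]
grip_width: 0.0657
grip_force: 0.0
```

jog_arm:
  motion:
    - [0,0,0,0,0,0,-1]
    - [0,0,0,0,0,0,-1]
    - [0,0,0,0,0,0,-1]
    - [0,0,0,0,0,0,-1]
    - [0,0,0,0,0,0,-1]

```text
time_s: 4.0
ee_pos: [0.5481, -0.3041, 0.0044]
eef_rot: [-3.141, -0.0, 1.358]
force: [0.3, -0.1, -0.2]
grip_width: 0.0256
grip_force: 0.0
```

jog_arm:
  motion:
    - [0,0,0,0,0,0,-1]
    - [0,0,0,0,0,0,-1]
    - [0,0,0,0,0,0,-1]
    - [0,0,0,0,0,0,-1]

```text
time_s: 4.4
ee_pos: [0.5481, -0.3042, 0.0044]
eef_rot: [3.142, -0.0, 1.358]
force: [1.3, -1.5, -0.3]
grip_width: 0.0197
grip_force: 25.0
```

jog_arm:
  motion:
    - [0,0,-0.01,0,0,0,-1]
    - [0,0,-0.02,0,0,0,-1]
    - [0,0,-0.02,0,0,0,-1]
    - [0,0,0,0,0,0,-1]

```text
time_s: 4.8
ee_pos: [0.5492, -0.3049, 0.0575]
eef_rot: [3.137, 0.002, 1.358]
force: [-0.1, -0.3, -3.3]
grip_width: 0.0195
grip_force: 25.0
```

Run:
```python
from h import *
A=ctrl.camera("top")[:,:,::-1];b=ctrl.camera("scene")[:,:,::-1]
cv2.imwrite("pics/t3.png",A);cv2.imwrite("pics/s3.png",b)
a=cv2.resize(A[170:260,420:540],None,fx=3.3,fy=3.3,interpolation=2);b=cv2.resize(b[70:200,130:290],None,fx=2.4,fy=2.4,interpolation=2)
o=np.zeros((320,800,3),np.uint8);o[:a.shape[0],:a.shape[1]]=a;o[:b.shape[0],400:400+b.shape[1]]=b[:320]
cv2.imwrite("pics/c3.png",o); o=ctrl.get_obs();print(o["ee_pos"],o["eef_rot"],o["force"],o["moment"],o["grip_width"],o["grip_force"])
```

```text
[ 0.5479346  -0.30409182  0.05427198] [-3.14158583e+00  1.15938377e-04  1.35787538e+00] [ 0.11482931  0.40984341 -3.86534161] [-0.19048219 -0.01609989  0.01337883] 0.019738874684247044 24.996145963668823
```

View pics/c3.png

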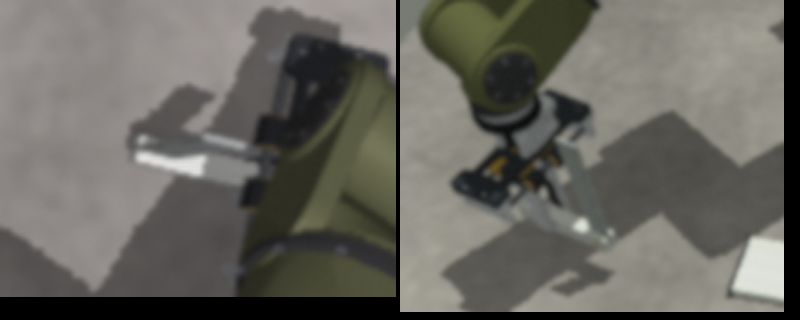

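The square is held and lifted. I'll check whether it pitched in the grip by projecting the expected heel position.

Run:
```python
from h import *
y=-.2128; d=np.array([-np.sin(y),np.cos(y)]);g=np.array([.548,-.3041])
for L in(.09,):
  for z in (.03,.04,.05):
    P=np.r_[g+L*d,z]
    print(z,"heel top-of-stock scene",proj("scene",np.r_[P[:2],z+.024]),"top",proj("top",np.r_[P[:2],z+.024]), "blade tip outer", proj("scene",np.r_[P[:2],z+.18]),proj("top",np.r_[P[:2],z+.18]))
print("orig",proj("scene",np.r_[(g+.09*d),.024]),proj("top",np.r_[(g+.09*d),.024]),proj("top",np.r_[(g+.09*d),.18]),proj("scene",np.r_[(g+.09*d),.18]))
a=cv2.imread("pics/s3.png")[110:190,190:260];b=cv2.imread("pics/scene0.png")[130:190,175:245]
c=cv2.resize(cv2.imread("pics/t3.png")[200:235,450:500],None,fx=8,fy=8)
a=cv2.resize(a,None,fx=5.5,fy=5.5);b=cv2.resize(b,None,fx=5.5,fy=5.5)
o=np.zeros((440,800,3),np.uint8);o[:440,:385]=a;o[:280,390:790]=c;cv2.imwrite("pics/c4.png",o)
```

```text
0.03 heel top-of-stock scene [[218.98275135 173.14161324]] top [[458.34936862 215.23585667]] blade tip outer [[205.43357723 136.73395725]] [[477.76685564 211.77584648]]
0.04 heel top-of-stock scene [[218.20968941 171.06433732]] top [[459.45217202 215.03934766]] blade tip outer [[204.44203973 134.06962098]] [[479.19529419 211.52131241]]
0.05 heel top-of-stock scene [[217.4248981 168.9555437]] top [[460.57233409 214.83974551]] blade tip outer [[203.43343861 131.35943346]] [[480.64936394 211.26221111]]
orig [[221.2341329 179.1912458]] [[455.14116703 215.80752746]] [[473.6287247  212.51322177]] [[208.31003105 144.4632063 ]]
```

View pics/c4.png

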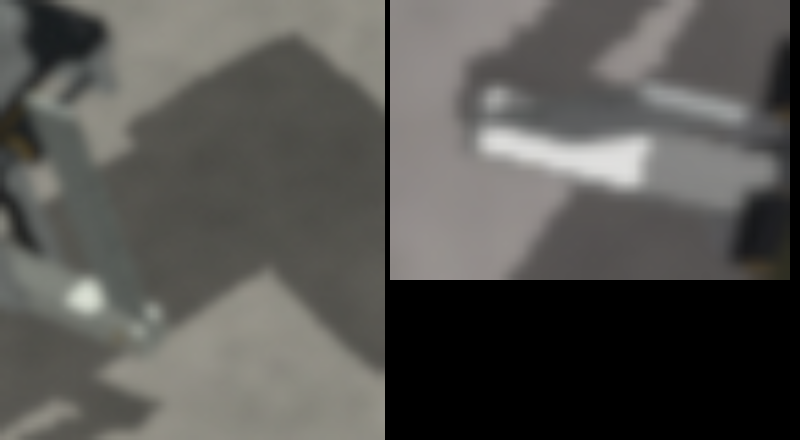

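The heel sits at about scene (217.8, 167) and top (460.6, 213). That matches the level prediction, so the square didn't pitch. I'll turn it to the rail's yaw and carry it over the rail.

jog_arm:
  motion:
    - [0,0,0,0,0,-0.083,-1]
    - [0,0,0,0,0,-0.083,-1]
    - [0,0,0,0,0,-0.082,-1]
    - [0.01,-0.001,0,0,0,0,-1]
    - [0.025,-0.002,0,0,0,0,-1]

```text
time_s: 5.4
ee_pos: [0.5432, -0.2693, 0.0532]
eef_rot: [-3.14, -0.001, 1.602]
force: [0.6, 0.3, -2.5]
grip_width: 0.0199
grip_force: 25.0
```

jog_arm:
  motion:
    - [0.03,-0.002,0,0,0,0,-1]
    - [0.03,-0.002,0,0,0,0,-1]
    - [0.03,-0.002,0,0,0,0,-1]
    - [0.03,-0.002,0,0,0,0,-1]
    - [0.03,-0.002,0,0,0,0,-1]

```text
time_s: 5.9
ee_pos: [0.5276, -0.1178, 0.0537]
eef_rot: [-3.14, -0.0, 1.603]
force: [-0.5, 0.2, -2.5]
grip_width: 0.02
grip_force: 25.0
```

jog_arm:
  motion:
    - [0.03,-0.002,0,0,0,0,-1]
    - [0.03,-0.002,0,0,0,0,-1]
    - [0.03,-0.001,0,0,0,0,-1]
    - [0.02,0,0,0,0,0,-1]
    - [0.008,0,0,0,0,0,-1]

```text
time_s: 6.4
ee_pos: [0.5186, 0.0, 0.0538]
eef_rot: [-3.14, -0.0, 1.605]
force: [0.2, -0.5, -3.6]
grip_width: 0.0203
grip_force: 25.0
```

jog_arm:
  motion:
    - [0,0,0,0,0,0,-1]
    - [0,0,0,0,0,0,-1]

```text
time_s: 6.6
ee_pos: [0.5193, -0.0025, 0.0542]
eef_rot: [-3.141, 0.0, 1.605]
force: [0.3, -1.3, -2.7]
grip_width: 0.0197
grip_force: 25.0
```

Run:
```python
from h import *
A=ctrl.camera("top")[:,:,::-1];b=ctrl.camera("scene")[:,:,::-1]
cv2.imwrite("pics/t5.png",A);cv2.imwrite("pics/s5.png",b)
a=cv2.resize(A[180:280,255:415],None,fx=2.5,fy=2.5,interpolation=2);b=cv2.resize(b[90:220,240:400],None,fx=2.5,fy=2.5,interpolation=2)
o=np.zeros((330,800,3),np.uint8);o[:a.shape[0],:a.shape[1]]=a;o[:b.shape[0],400:400+b.shape[1]]=b
cv2.imwrite("pics/c5.png",o); o=ctrl.get_obs();print(o["ee_pos"],o["eef_rot"],o["force"],o["moment"],o["grip_width"],o["grip_force"])
```

```text
[ 0.51946433 -0.00282356  0.05432913] [-3.14146701e+00  1.00662161e-04  1.60437424e+00] [-0.62302916 -0.12744837 -3.60065667] [-0.2077767  -0.12698004  0.01532784] 0.019778449949914203 24.99617099761963
```

View pics/c5.png

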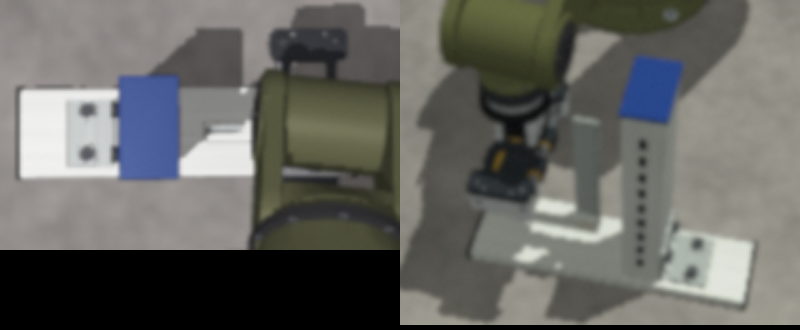

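The blade hangs over the rail at about mid-width, clear of the upright by roughly 30 mm. Next I'll lower it, slowly for the last part.

jog_arm:
  motion:
    - [0,0,0.01,0,0,0,-1]
    - [0,0,0.014,0,0,0,-1]
    - [0,0,0.006,0,0,0,-1]
    - [0,0,0.002,0,0,0,-1]
    - [0,0,0,0,0,0,-1]

```text
time_s: 7.2
ee_pos: [0.5193, -0.002, 0.022]
eef_rot: [-3.141, -0.0, 1.606]
force: [-0.0, 0.4, -2.3]
grip_width: 0.0196
grip_force: 25.0
```

jog_arm:
  motion:
    - [0,0,0.001,0,0,0,-1]
    - [0,0,0,0,0,0,-1]

```text
time_s: 7.4
ee_pos: [0.5197, -0.002, 0.0217]
eef_rot: [3.141, 0.0, 1.606]
force: [-0.2, 0.2, -2.1]
grip_width: 0.0195
grip_force: 25.0
```

jog_arm:
  motion:
    - [0,0,0.001,0,0,0,-1]
    - [0,0,0,0,0,0,-1]

```text
time_s: 7.6
ee_pos: [0.5195, -0.002, 0.0205]
eef_rot: [3.141, 0.0, 1.606]
force: [0.5, 0.2, -3.2]
grip_width: 0.0197
grip_force: 25.0
```

jog_arm:
  motion:
    - [0,0,0.001,0,0,0,-1]
    - [0,0,0,0,0,0,-1]

```text
time_s: 7.8
ee_pos: [0.5196, -0.002, 0.0195]
eef_rot: [3.141, -0.0, 1.606]
force: [0.1, -1.3, -1.4]
grip_width: 0.0198
grip_force: 25.0
```

jog_arm:
  motion:
    - [0,0,0.0005,0,0,0,-1]
    - [0,0,0,0,0,0,-1]

```text
time_s: 8.0
ee_pos: [0.5196, -0.002, 0.0194]
eef_rot: [3.141, 0.0, 1.606]
force: [-3.4, -1.0, 5.6]
grip_width: 0.0199
grip_force: 25.0
```

Run:
```python
from h import *
o=ctrl.get_obs();print(o["ee_pos"],o["eef_rot"],o["force"],o["moment"],o["grip_force"])
```

```text
[ 0.51964934 -0.0020118   0.01939751] [3.14117476e+00 2.34705202e-05 1.60576433e+00] [-3.3531477  -0.96200805  5.57268065] [-0.04299611  0.38220329  0.00118444] 24.998053014278412
```

The stock is seated with about 9 N of down-press. I'll ease that a touch and slide toward the upright.

jog_arm:
  motion:
    - [0.003,0,-0.0001,0,0,0,-1]
    - [0.006,0,0,0,0,0,-1]
    - [0.006,0,0,0,0,0,-1]
    - [0.003,0,0,0,0,0,-1]
    - [0.002,0,0,0,0,0,-1]

```text
time_s: 8.5
ee_pos: [0.5191, 0.0185, 0.0194]
eef_rot: [3.141, 0.0, 1.606]
force: [0.7, -3.6, 5.5]
grip_width: 0.0198
grip_force: 25.0
```

jog_arm:
  motion:
    - [0.002,0,0,0,0,0,-1]
    - [0.002,0,0,0,0,0,-1]
    - [0.001,0,0,0,0,0,-1]

```text
time_s: 8.8
ee_pos: [0.519, 0.0234, 0.0194]
eef_rot: [3.141, 0.0, 1.606]
force: [-0.6, -5.0, 5.5]
grip_width: 0.0198
grip_force: 25.0
```

jog_arm:
  motion:
    - [0.001,0,0,0,0,0,-1]
    - [0.001,0,0,0,0,0,-1]

```text
time_s: 9.0
ee_pos: [0.5189, 0.0253, 0.0194]
eef_rot: [3.141, 0.0, 1.606]
force: [1.0, -5.2, 4.7]
grip_width: 0.0195
grip_force: 25.0
```

Run:
```python
from h import *
o=ctrl.get_obs();print(o["ee_pos"],o["eef_rot"],o["force"],o["moment"],o["grip_force"])
```

```text
[0.51888659 0.02532633 0.01939524] [3.14068667e+00 3.60064759e-04 1.60614384e+00] [ 0.99302796 -5.15993789  4.74899951] [-0.89350356 -0.07690756  0.02839846] 24.99811202287674
```

jog_arm:
  motion:
    - [0.001,0,0,0,0,0,-1]
    - [0.001,0,0,0,0,0,-1]
    - [0,0,0,0,0,0,-1]

```text
time_s: 9.3
ee_pos: [0.5188, 0.0274, 0.0194]
eef_rot: [3.141, 0.0, 1.606]
force: [0.2, -3.7, 5.6]
grip_width: 0.0197
grip_force: 25.0
```

jog_arm:
  motion:
    - [0.001,0,0,0,0,0,-1]
    - [0.001,0,0,0,0,0,-1]
    - [0,0,0,0,0,0,-1]

```text
time_s: 9.6
ee_pos: [0.5187, 0.0294, 0.0194]
eef_rot: [3.141, 0.0, 1.606]
force: [0.5, -4.3, 5.1]
grip_width: 0.0199
grip_force: 25.0
```

jog_arm:
  motion:
    - [0.0005,0,0,0,0,0,-1]
    - [0.0005,0,0,0,0,0,-1]
    - [0,0,0,0,0,0,-1]

```text
time_s: 9.9
ee_pos: [0.5187, 0.0303, 0.0194]
eef_rot: [3.141, 0.0, 1.606]
force: [-0.3, -4.0, 5.2]
grip_width: 0.0202
grip_force: 25.0
```

Run:
```python
from h import *
o=ctrl.get_obs();print(o["ee_pos"],o["eef_rot"],o["force"],o["moment"],o["grip_force"])
```

```text
[0.51868236 0.03034246 0.01939151] [3.14073399e+00 2.66648185e-04 1.60609841e+00] [-0.29741002 -4.03292944  5.24615275] [-0.72272244 -0.09416214 -0.05782502] 24.99810129404068
```

Force is steady at about 4 N, so the upright is turning freely. I'll continue in half-millimetre steps.

jog_arm:
  motion:
    - [0.0005,0,0,0,0,0,-1]
    - [0.0005,0,0,0,0,0,-1]
    - [0,0,0,0,0,0,-1]

```text
time_s: 10.2
ee_pos: [0.5187, 0.0313, 0.0194]
eef_rot: [3.141, 0.0, 1.606]
force: [-0.3, -4.1, 4.7]
grip_width: 0.0198
grip_force: 25.0
```

jog_arm:
  motion:
    - [0.0005,0,0,0,0,0,-1]
    - [0,0,0,0,0,0,-1]

```text
time_s: 10.4
ee_pos: [0.5186, 0.0318, 0.0194]
eef_rot: [3.141, 0.0, 1.606]
force: [0.6, -3.9, 5.5]
grip_width: 0.0199
grip_force: 25.0
```

jog_arm:
  motion:
    - [0.0005,0,0,0,0,0,-1]
    - [0,0,0,0,0,0,-1]

```text
time_s: 10.6
ee_pos: [0.5186, 0.0323, 0.0194]
eef_rot: [3.141, 0.0, 1.606]
force: [0.1, -5.0, 5.4]
grip_width: 0.02
grip_force: 25.0
```

jog_arm:
  motion:
    - [0.0005,0,0,0,0,0,-1]
    - [0,0,0,0,0,0,-1]

```text
time_s: 10.8
ee_pos: [0.5186, 0.0328, 0.0194]
eef_rot: [3.141, 0.0, 1.606]
force: [-0.5, -4.6, 5.0]
grip_width: 0.02
grip_force: 25.0
```

jog_arm:
  motion:
    - [0.0004,0,0,0,0,0,-1]
    - [0,0,0,0,0,0,-1]

```text
time_s: 11.0
ee_pos: [0.5186, 0.0332, 0.0194]
eef_rot: [3.141, 0.0, 1.606]
force: [0.3, -4.9, 6.1]
grip_width: 0.0203
grip_force: 25.0
```

Run:
```python
from h import *
b=ctrl.camera("scene")[:,:,::-1]
o=ctrl.get_obs();print(o["ee_pos"],o["eef_rot"],o["force"],o["moment"],o["grip_force"])
cv2.imwrite("pics/c6.png",cv2.resize(b[100:220,290:400],None,fx=5,fy=5,interpolation=2))
```

```text
[0.51859207 0.03320715 0.01937584] [3.14070657e+00 3.00634166e-04 1.60613567e+00] [-0.24860792 -3.70044193  5.79652601] [-0.76258986 -0.09125436 -0.03974496] 24.997988641262054
```

View pics/c6.png

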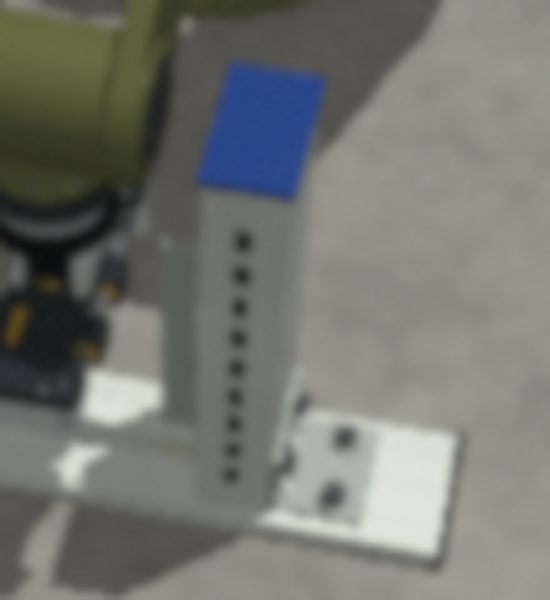

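The blade bears on or is very close to the upright, and there is no hard stop yet (about 4 N).

jog_arm:
  motion:
    - [0.0004,0,0,0,0,0,-1]
    - [0,0,0,0,0,0,-1]

```text
time_s: 11.25
ee_pos: [0.5186, 0.0336, 0.0194]
eef_rot: [3.141, 0.0, 1.606]
force: [-0.3, -5.2, 6.0]
grip_width: 0.0198
grip_force: 25.0
```

jog_arm:
  motion:
    - [0.0004,0,0,0,0,0,-1]
    - [0,0,0,0,0,0,-1]

```text
time_s: 11.45
ee_pos: [0.5186, 0.0336, 0.0194]
eef_rot: [3.141, 0.001, 1.606]
force: [-0.1, -7.2, 6.3]
grip_width: 0.0195
grip_force: 25.0
```

jog_arm:
  motion:
    - [0.0004,0,0,0,0,0,-1]
    - [0,0,0,0,0,0,-1]

```text
time_s: 11.65
ee_pos: [0.5186, 0.0337, 0.0194]
eef_rot: [3.141, 0.001, 1.606]
force: [0.3, -11.0, 6.0]
grip_width: 0.0196
grip_force: 25.0
```

Run:
```python
from h import *
for i in range(2): b=ctrl.camera("top" if i else "scene")[:,:,::-1]; cv2.imwrite(f"pics/f{i}.png",b); o=ctrl.get_obs();print(o["ee_pos"],o["eef_rot"],o["force"],o["moment"],o["grip_force"])
im=b;h=cv2.cvtColor(im,cv2.COLOR_BGR2HSV);m=cv2.inRange(h,(105,120,60),(125,255,255));m[:190]=0;m[270:]=0;m[:,:290]=0;m[:,340:]=0
r=cv2.minAreaRect(cv2.findNonZero(m));print(r)
def edge(n):
    g=cv2.imread(n).astype(float);d=(g[:,:,0]-g[:,:,2])[215:247].mean(0);th=35
    i=[k for k in range(295,340) if (d[k]-th)*(d[k+1]-th)<0];return [k+(d[k]-th)/(d[k]-d[k+1]) for k in i]
for n in("pics/top0.png","pics/f1.png"):
    e=edge(n);print(e,[onz("top",[[u,231]],.285)[0,1].round(4) for u in e])
```

```text
[0.51861092 0.03367435 0.01940219] [3.14067571e+00 1.33705613e-03 1.60610112e+00] [  1.01967101 -10.79220344   5.87572041] [-1.99293965 -0.08563761 -0.01838814] 24.998141527175903
[0.51857787 0.03366404 0.01937352] [3.14072121e+00 1.36032305e-03 1.60614307e+00] [  0.33208501 -11.31586224   5.72085517] [-1.90738888 -0.10800309  0.01506439] 24.998103082180023
((312.0, 230.5), (22.0, 39.0), 0.0)
[np.float64(301.93363329583804), np.float64(325.9831144465291)] [np.float64(0.1642), np.float64(0.1157)]
[np.float64(299.43401015228426), np.float64(323.53688524590166)] [np.float64(0.1693), np.float64(0.1207)]
```

The hard stop came at TCP y≈0.0336, within 1 mm of the predicted corner. The cap moved about 5 mm, and its centre is now where a square upright should be. The push is steady at about 11 N, including rail friction, so I'm handing in.

```bash
python3 -c "
from station import ctrl
print(ctrl.hand_in())"
```

```text
the job is handed in; nothing more can be done
None
```

I handed the job in with the square still gripped, its stock flat on the rail and its blade edge against the upright. The push is steady at about 11 N including rail friction, and the camera puts the upright at square to within about 2 mm at its top; the bottle, tip box, screwdriver and spanner were not touched.

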